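Take the leaded panel out of its rack and show it over the light box

ROBOT

A 7-joint arm with a two-finger parallel gripper is mounted at the origin on the work surface. World frame = base frame: x ahead of the robot, y to its left, z up, the work surface at z = 0. Lengths are in m, angles in rad, forces in N, time in s.
With the tool pointing down it reaches from about 0.4 to 0.75 m from the base axis. Payload 19.5 kg.
Tool frame: the origin (TCP) lies between the finger pads; the fingertips stand 17 mm ahead of it and the grasp point (between the pads) lies 2 mm behind it (r.tips_ahead is the distance from the TCP to the fingertips, in m); z points along the fingers, y is the direction in which the jaws open and shut (so a half turn about z gives the same grasp; the last joint's range is limited). The gripper opens to 85 mm and grips with 20 to 120 N. Pads are 22 mm wide; open, the fingers measure 114 mm over their backs; the gripper's body (76 mm by 85 mm) begins 54 mm behind the grasp point. The pads swing forward as they close: fully open they stand 13 mm farther back than shut.
Start: joints at [1.234, 0.707, -0.028, 1.485, 0.022, 0.951, -0.075], TCP at [0.167, -0.55, 0.248] pointing down, gripper open.
Joint ranges: [-2.71, 2.71], [-0.32, 2.16], [-1.57, 1.52], [0, 2.45], [-1.46, 4.6], [0, 2.02], [-2.83, 2.83]. Speed limits (rad/s): [1.89, 1.89, 2.57, 2.57, 3.01, 3.01, 3.01].

INTERFACE

Orientations are given as a unit quaternion [w, x, y, z].
In Python, from bench import r gives the robot as it stands.
- The arm moves only by the tool servo_tool, never from a script. Its argument "motion" is a list of rows, each a list of 7 numbers: the shift along the world's x, y, z in cm, then the turn, a rotation vector about the world's x, y, z in degrees, then the closure, from 0 (fully open) to 1 (shut). In form: [[dx, dy, dz, ax, ay, az, jaw], ...]. A call has 1 to 12 rows; each row is the pose to reach, as a shift and turn from the pose measured when the call began; what a row does not reach only later rows make up. A row lasts 1/12 s, in which the tool goes at most 41.7 mm and 7.16 degrees, less where a joint would pass 70% of its speed; a pose out of reach is approached as far as the arm can. A call with a gripper value outside its range is refused whole. The fingers move at their own pace and stop on an object; "newtons" is the grip in N (left out, the last holds). Time passes only in rows, so rows that repeat a pose let the fingers close. It gives the time, the measured TCP pose, the force and the opening at its end, in the units of the state.
- r.get_state(): the state, without advancing time (a new reading comes with each control period).
- r.get_image(name): name is "scene" or "top" or "wrist"; returns the picture (400x640x3 uint8, red, green, blue); there is no depth.
- r.get_calibration(name): a dict with "fx", "fy", "cx", "cy" (pixels), "k1" (the pictures are not rectified: a ray, as slopes to the right and down, at radius r is drawn at 1 + k1 r^2 times it, then the intrinsics apply), "eye" and "orientation" of the camera in the world. Camera axes: x right, y down, z forward; pixel columns grow to the right and rows downward; lengths in m; the calibration is good to about 2 mm. A picture is of the moment at which its call begins: read the wrist's pose just before it. get_calibration takes no time and is no camera call; for the wrist camera it gives the pose at the moment of the call.
- r.job_done(): hands the job in, once; it reports no verdict.
Trained networks look in the newest picture that a camera, given by its name, has taken for a name from the list of things; names that differ only in an ending like _2 or _b are one class to them, and where a whole thing is asked for, a point or a joint stands for the part that bears it (a point fixed in the world has none). Each returns a list of dicts, best first, with "score" (0 to 1); they miss things now and then, are a little off and sometimes report something else, mostly with a low value. They report only what shows in the picture. A call takes as long as a camera call. They do not tell look-alikes from the thing itself.
- r.recognise(query, camera): "position" ([x, y, z] in m, in world coordinates, good to about 4 mm: the middle of the surface that is visible of it).
The state is a dict: "time_s": time; "q": joint angles; "joint_vel": joint speeds; "effort": joint torques, N m; "eef_pos": TCP position; "eef_rot": TCP orientation; "ft_force": force on the tool from outside, world axes, zero at the start; "wrist_torque": the same for the moment, N m; "finger_gap": finger opening in m.
Only numpy, scipy, OpenCV 4.12 (cv2) and the standard library are available. Lean on these libraries where they do the work, as an engineer would, in place of code of your own. Each camera call takes 0.05 s, during which the arm holds its last target.

TASK

Lift the wooden keeper board up off the two pegs of the glass rack and lay it flat, right way up, on the middle of the cork mat. Then draw the taller of the two leaded glass panels straight up out of its grooves and hold it in the air over the middle of the light box, about a hand's width above its top, leaning halfway between upright and flat (45 degrees); finish there, still holding it steady. Leave the shorter panel in the rack and everything else on the bench where it is.

Things in the scene. Friction and masses are not known exactly. Their poses are not given: they have to be found in the camera images.
- rack: fixed wooden rack, base 130 (x) x 155 (y) x 10 mm; origin under its centre, z up. Two end boards at y=+-64 mm, 13 thick, tops 135 mm above the bench, each with an 8 mm steel peg, 20 mm tall, at x=0 on top. Bays at x=+-32 mm hold one upright panel each, faces along x; grooves 15 mm wide, up to 95 mm above the bench, guide the panel's side edges with 2.5 mm play each side.
- keeper: loose wooden board 84 (x) x 160 (y) x 12 mm, 0.14 kg, level on the rack's end boards, underside 135 mm above the bench, with 16 mm holes at y=+-64 mm around the pegs, which stick out 8 mm above it. In the middle of its top an upright dark wooden grip bar, 18 thick (x), 60 long (y), 38 mm tall. Origin in the centre of its underside; z up.
- tall_pane: taller leaded glass panel with a round pane in its middle, 110 wide (y), 120 tall (z), 10 mm thick (x), 0.19 to 0.32 kg. Stands upright in either bay, lower edge 10 and top edge 130 mm above the bench. Pinch its solid metal top border, 24 high, across the 10 mm thickness. Origin in the middle of its lower edge; z towards the top border.
- tall_pane_mid (a point): centre of the taller panel, 60 mm above its lower edge along its z
- mat: fixed cork mat on the bench, 200 (x) x 220 (y) x 4 mm thick, to the robot's left or right; origin under its centre
- lightbox: fixed flat light box, 220 x 220 mm, aluminium with white top, its top 45 mm above the bench, on the other side from the mat; origin under its centre, on the bench
- mug: white ceramic mug, 76 mm across, 85 mm tall; origin under its centre. Bystander.
- jar: closed glass jar with steel cap, 60 mm across, 85 mm tall; origin under its centre. Bystander.
- spool: steel-coloured solder spool standing on end, 64 mm across, 50 mm tall; origin under its centre. Bystander.
- tin: closed tin, 68 mm across, 70 mm tall; origin under its centre. Bystander.
- brush: wooden brush lying on the bench between the robot and the rack, about 190 mm long along its x axis; origin at its underside, near its middle. Bystander.
- fid: dark wooden rubbing stick lying on the bench beyond the rack, 24 x 130 x 16 mm; origin under its centre. Bystander.
- short_pane: the other, shorter leaded glass panel in the rack, 110 mm wide (y), 85 mm tall (z), 10 mm thick (x); origin in the middle of its lower edge. Its top edge is 95 mm above the bench. It stays where it is.
Not all that is in view belongs to the job. Several things have the shape of the keeper; the one meant has the colours described above.

How it is judged:
On the way, in this order (a step that is already met when the one before it is completed fails the run):
1. the keeper board is lifted off the pegs, clear of the rack (height (world z) of keeper above 0.158 m and contact force between keeper and rack below 0.1 N), for 0.1 s.
2. the keeper board lies flat, right way up, on the mat, let go (height (world z) of keeper below 0.015 m and angle between keeper's own z axis and vertical below 0.12 rad and horizontal distance between keeper and mat below 0.06 m and contact force between keeper and the fingers below 0.1 N), for 0.2 s.
3. the taller panel has been drawn up out of the rack (height (world z) of tall_pane above 0.14 m and contact force between tall_pane and the fingers above 0.5 N and contact force between tall_pane and rack below 0.1 N), for 0.1 s.
At the end, for the whole second after the job is handed in: Tall panel held by the fingers alone, still, leaning 31 to 59 degrees from upright, its centre 130 to 320 mm above the bench and within 60 mm (from above) of the light box centre, not touching the box; keeper board flat, right way up, let go, centre within 60 mm of the mat centre (all of step 2 and angle between tall_pane's own z axis and vertical between 0.54 and 1.03 rad and height (world z) of tall_pane_mid between 0.13 and 0.32 m and horizontal distance between tall_pane_mid and lightbox below 0.06 m and contact force between tall_pane and the fingers above 0.5 N and contact force between tall_pane and lightbox below 0.1 N and linear speed of tall_pane below 0.03 m/s and angular speed of tall_pane below 0.2 rad/s); the arm keeps its last pose, push and grip.
It fails at once if the shorter panel is shifted more than 20 mm (distance of short_pane from where it was at the start of the episode above 0.02 m).
It fails at once if another thing on the bench is shifted more than 30 mm (distance of any of mug, jar, spool, tin, brush, fid from where it was at the start of the episode above 0.03 m).
It also fails if it takes over 61 s, if anything falls off the work surface, if the arm or the gripper's body presses on something with over 40 N, if the wrist force passes 120 N, or if a joint passes its speed limit or range.

## Working session

There is one attempt and no reset: what is moved stays moved. The work goes in short steps, Python scripts to look and compute and a tool call to move; the robot and the scene stay as the last step left them, time stands still between calls to the robot, and variables do not carry over. Pictures are saved under pics/ and viewed, and the job is handed in when it is done.

Besides the shell and the picture viewer there is one more tool, called after "Request:" as a command line: name --pt "numbers of a row" for each row, then --argument value for the rest. servo_tool: Moves the arm, as the interface text tells. Its arguments: {"type":"object","properties":{"motion":{"type":"array","items":{"type":"array","items":{"type":"number"}}},"newtons":{"type":"number"}},"required":["motion"]}

```bash
ls; mkdir -p pics; python3 - <<'E'
from bench import r
import cv2
s=r.get_state(); print({k:(v if not hasattr(v,'round') else v) for k,v in s.items()})
for n in ["scene","top"]:
    im=r.get_image(n); cv2.imwrite(f"pics/{n}0.png",im[:,:,::-1]); print(n,r.get_calibration(n))
for n in ["scene","top"]:
  for q in ["keeper","tall_pane","short_pane","rack","mat","lightbox"]:
    print(n,q,[(round(d['score'],2),[round(float(x),3) for x in d['position']]) for d in r.recognise(q,n)])
E
```

```text
pics
{'time_s': 0.0, 'q': array([ 1.2342751 ,  0.70707132, -0.02761633,  1.48497427,  0.02203795,
        0.95088039, -0.0755109 ]), 'joint_vel': array([-7.38295604e-04,  1.99083868e-03,  7.95917653e-04,  2.23376063e-04,
        5.99759477e-04,  2.11979439e-03, -2.76038181e-05]), 'effort': array([-5.98082243e-04, -8.83225107e+01,  1.23465847e+00, -2.36173707e+01,
        1.68749713e-02,  6.23200263e-03, -2.78730374e-05]), 'eef_pos': array([ 0.1670026 , -0.54997611,  0.24785148]), 'eef_rot': array([-5.03838710e-04,  9.89153827e-01,  1.46882408e-01, -1.06564970e-04]), 'ft_force': array([ 0.15310066, -0.51074785, -0.63767519]), 'wrist_torque': array([-0.02272786,  0.04621835,  0.03602336]), 'finger_gap': 0.08562928403015575}
scene {'fx': 503.1101303100518, 'fy': 503.1101303100518, 'cx': 331.59570658977935, 'cy': 198.80321055135687, 'k1': -0.055324894510474204, 'eye': array([1.18347433, 0.20190647, 1.19638275]), 'orientation': array([-0.17792485,  0.57295516,  0.76738023, -0.22625806])}
top {'fx': 446.4337910496379, 'fy': 446.4337910496379, 'cx': 321.09612731759717, 'cy': 206.57043367491784, 'k1': -0.03104403189321129, 'eye': array([0.25853663, 0.01815613, 1.16208702]), 'orientation': array([ 0.07520555, -0.68583929,  0.71977253, -0.07678602])}
scene keeper [(0.82, [0.237, 0.261, 0.009]), (0.68, [0.603, 0.042, 0.144]), (0.49, [0.349, 0.006, 0.016])]
scene tall_pane [(0.81, [0.628, 0.043, 0.072])]
scene short_pane []
scene rack [(0.68, [0.647, 0.052, 0.014])]
scene mat [(0.68, [0.489, 0.319, 0.043]), (0.65, [0.432, -0.325, 0.008])]
scene lightbox []
top keeper [(0.88, [0.586, 0.037, 0.145]), (0.58, [0.227, 0.256, 0.012])]
top tall_pane []
top short_pane [(0.41, [0.341, 0.004, 0.017])]
top rack [(0.56, [0.543, 0.037, 0.008])]
top mat [(0.65, [0.42, -0.319, 0.004])]
top lightbox [(0.55, [0.561, 0.036, 0.062]), (0.38, [0.759, -0.236, 0.045])]
```

View pics/scene0.png

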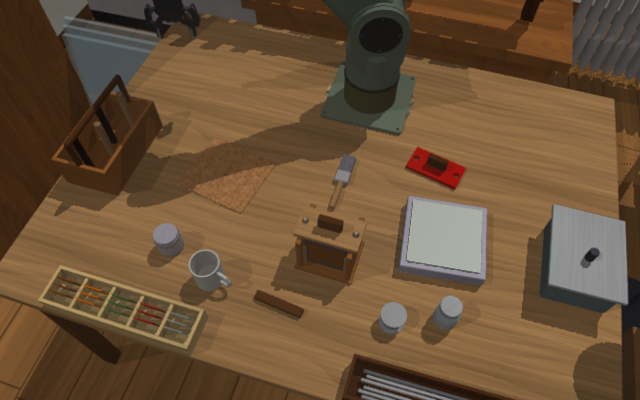

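View pics/top0.png

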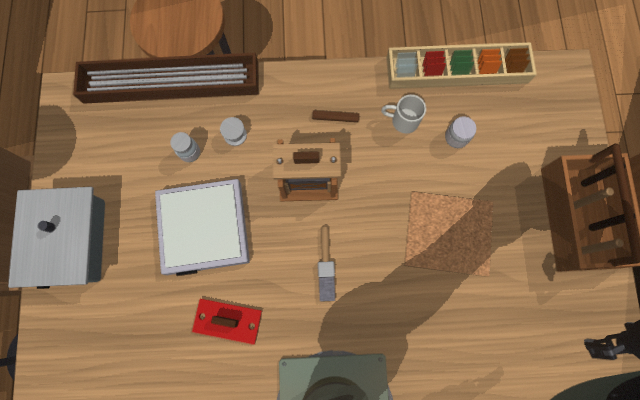

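The possible keepers are the wooden board with a dark grip on the rack (scene 330,225; top 307,160) and the red board on the bench (scene 435,167; top 227,320). The wooden one fits the description. I'll confirm it in a crop.

```bash
cat > h.py <<'E'
import numpy as np, cv2
from scipy.spatial.transform import Rotation as R
def Rq(q): return R.from_quat([q[1],q[2],q[3],q[0]])
def K(c): return np.array([[c['fx'],0,c['cx']],[0,c['fy'],c['cy']],[0,0,1.]]), np.array([c['k1'],0,0,0.])
def pix(c,P):
    P=np.atleast_2d(P).astype(float); Rw=Rq(c['orientation']).inv()
    k,d=K(c); rv=Rw.as_rotvec(); t=-Rw.apply(c['eye'])
    return cv2.projectPoints(P,rv,t,k,d)[0].reshape(-1,2)
def at_z(c,uv,z):
    k,d=K(c); uv=np.array(uv,float).reshape(-1,1,2)
    n=cv2.undistortPoints(uv,k,d).reshape(-1,2)
    v=Rq(c['orientation']).apply(np.c_[n,np.ones(len(n))]); e=np.array(c['eye'])
    z=np.broadcast_to(z,len(v)); return e+v*((z-e[2])/v[:,2])[:,None]
E
python3 - <<'E'
import cv2,numpy as np
a=cv2.imread("pics/scene0.png")[190:295,280:385]; b=cv2.imread("pics/top0.png")[125:215,260:355]
a=cv2.resize(a,(400,400),interpolation=cv2.INTER_CUBIC); b=cv2.resize(b,None,fx=4,fy=4,interpolation=cv2.INTER_CUBIC)
c=np.zeros((400,780,3),np.uint8); c[:,:400]=a; c[:360,400:]=b
cv2.imwrite("pics/crop1.png",c)
m=cv2.imread("pics/top0.png")
c=cv2.resize(m[170:285,145:345],None,fx=4,fy=4,interpolation=cv2.INTER_CUBIC); cv2.imwrite("pics/crop2.png",c)
c=cv2.resize(m[180:285,395:505],None,fx=4,fy=4,interpolation=cv2.INTER_CUBIC); cv2.imwrite("pics/crop3.png",c)
E
```

```text
(no output)
```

View pics/crop1.png

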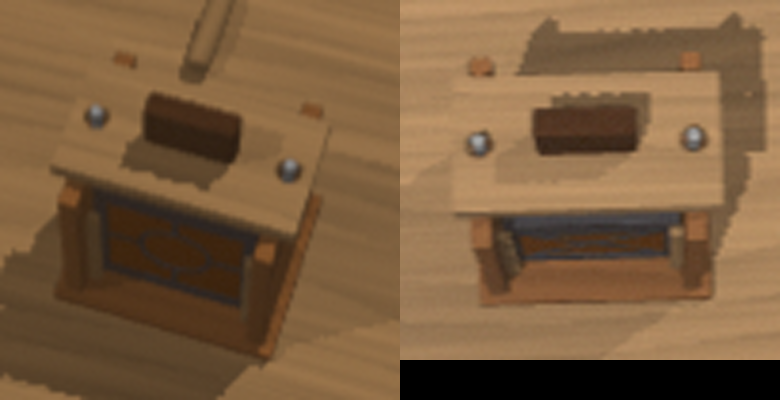

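View pics/crop2.png

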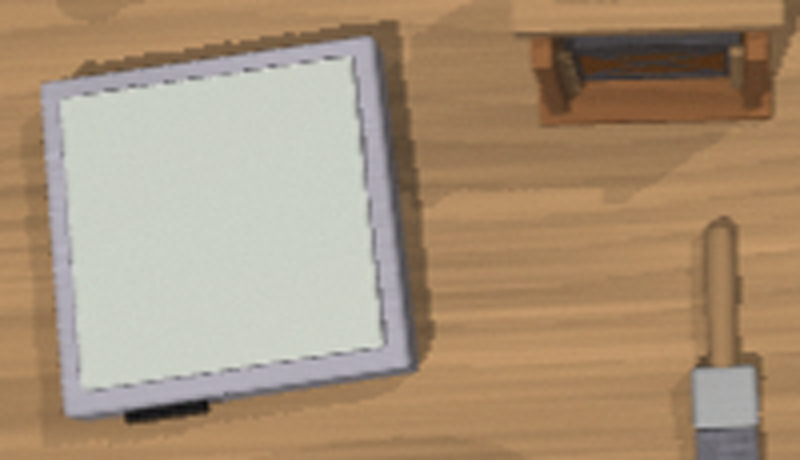

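View pics/crop3.png

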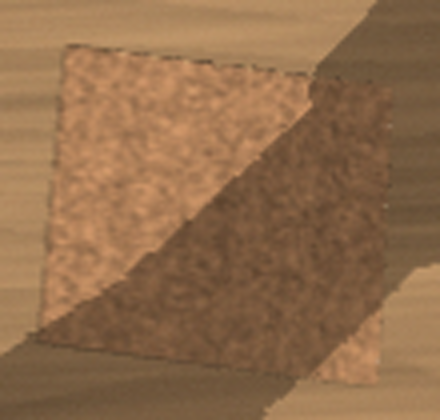

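The crop shows a wooden board with a dark grip and steel pegs through its holes, so that is the keeper. Next I'll measure the poses.

```bash
python3 - <<'E'
from bench import r
from h import *
ct=r.get_calibration("top"); cs=r.get_calibration("scene")
print("pegs top",at_z(ct,[[279.75,160.75],[333.25,159.5]],.151).round(3).tolist())
print("pegs scene",at_z(cs,[[305.2,220.4],[355.9,234.6]],.151).round(3).tolist())
T=lambda x,y:[260+(x-400)/4,125+y/4]; S=lambda x,y:[280+x/3.81,190+y/3.81]
# keeper grip top corners (z .185) top view: top face far-left,far-right,near-left, near-right
print("grip top",at_z(ct,[T(533,109),T(637,107),T(534,133),T(637,132)],.185).round(3).tolist())
print("keeper corners top",at_z(ct,[T(453,77),T(720,72),T(455,213),T(724,206)],[.147,.147,.147,.147]).round(3).tolist())
print("grip scene", at_z(cs,[S(149,93),S(242,116),S(144,124),S(234,152)],.185).round(3).tolist())
L=lambda x,y:[145+x/4,170+y/4]; M=lambda x,y:[395+x/4,180+y/4]
p=at_z(ct,[L(42,86),L(375,38),L(67,415),L(412,370)],.045); print("lb",p.round(3).tolist(),p.mean(0))
p=at_z(ct,[M(65,45),M(390,88),M(38,340),M(377,384)],.004); print("mat",p.round(3).tolist(),p.mean(0))
print("brush",at_z(ct,[[325,225],[327,300]],.01).round(3).tolist())
for n,z in [((232,123),.05),((182,140),.085),((407,100),.085),((460,124),.06)]: print(at_z(ct,[n],z).round(3).tolist())
E
```

```text
pegs top [[0.596, 0.103, 0.151], [0.592, -0.024, 0.151]]
pegs scene [[0.595, -0.021, 0.151], [0.598, 0.106, 0.151]]
grip top [[0.603, 0.069, 0.185], [0.601, 0.009, 0.185], [0.589, 0.069, 0.185], [0.586, 0.01, 0.185]]
keeper corners top [[0.639, 0.118, 0.147], [0.635, -0.042, 0.147], [0.554, 0.119, 0.147], [0.551, -0.04, 0.147]]
grip scene [[0.589, 0.012, 0.185], [0.588, 0.072, 0.185], [0.611, 0.016, 0.185], [0.614, 0.074, 0.185]]
lb [[0.564, 0.437, 0.045], [0.585, 0.22, 0.045], [0.351, 0.415, 0.045], [0.369, 0.199, 0.045]] [0.46709807 0.31771888 0.045     ]
mat [[0.542, -0.234, 0.004], [0.502, -0.448, 0.004], [0.347, -0.198, 0.004], [0.308, -0.415, 0.004]] [ 0.42461767 -0.32385351  0.004     ]
brush [[0.461, 0.002, 0.01], [0.268, 0.006, 0.01]]
[[0.741, 0.236, 0.05]]
[[0.686, 0.358, 0.085]]
[[0.768, -0.228, 0.085]]
[[0.705, -0.367, 0.06]]
```

Request:
servo_tool --pt "2.4 3.3 0.5 0 0 4 0" --pt "4.8 6.6 0.5 0 0 8 0" --pt "7.2 9.9 0.5 0 0 12 0" --pt "9.6 13.2 0.5 0 0 16 0" --pt "12 16.5 0.5 0 0 20 0" --pt "14.4 19.8 0.5 0 0 24 0" --pt "16.8 23.1 0.5 0 0 28 0" --pt "19.2 26.4 0.5 0 0 32 0" --pt "21.6 29.7 0.5 0 0 36 0" --pt "24 33 0.5 0 0 40 0" --pt "26.4 36.3 0.5 0 0 44 0" --pt "28.8 39.6 0.5 0 0 48 0"

```text
time_s: 1.7
eef_pos: [0.4559, -0.1523, 0.2535]
eef_rot: [0.0, 0.843, 0.538, 0.0]
ft_force: [0.1, -0.6, -0.1]
finger_gap: 0.0854
```

Request:
servo_tool --pt "2.4 3.3 0 0 0 4 0" --pt "4.8 6.6 0 0 0 8 0" --pt "7.2 9.9 0 0 0 12 0" --pt "9.6 13.2 0 0 0 16 0" --pt "12 16.5 0 0 0 20 0" --pt "13.5 19 0 0 0 23 0" --pt "13.5 19 0 0 0 23 0"

```text
time_s: 2.28
eef_pos: [0.5924, 0.0437, 0.2528]
eef_rot: [-0.001, 0.716, 0.699, 0.001]
ft_force: [-0.2, 0.2, -0.2]
finger_gap: 0.0855
```

```bash
cat > snap.py <<'E'
import sys,cv2
from bench import r
s=r.get_state(); c=r.get_calibration(sys.argv[1]); im=r.get_image(sys.argv[1]); cv2.imwrite(f"pics/{sys.argv[2]}.png",im[:,:,::-1])
print(s['time_s'],s['eef_pos'].round(4),s['eef_rot'].round(4),c)
E
python3 snap.py wrist w1
```

```text
2.2833 [0.5924 0.0437 0.2528] [-0.001   0.7156  0.6985  0.0013] {'fx': 347.8980505295151, 'fy': 347.8980505295151, 'cx': 322.9127630127671, 'cy': 198.2114539133443, 'k1': 0.026947958495964406, 'eye': array([0.59283039, 0.11397183, 0.37829593]), 'orientation': array([ 0.13847988,  0.9903024 , -0.01108282, -0.00128652])}
```

View pics/w1.png

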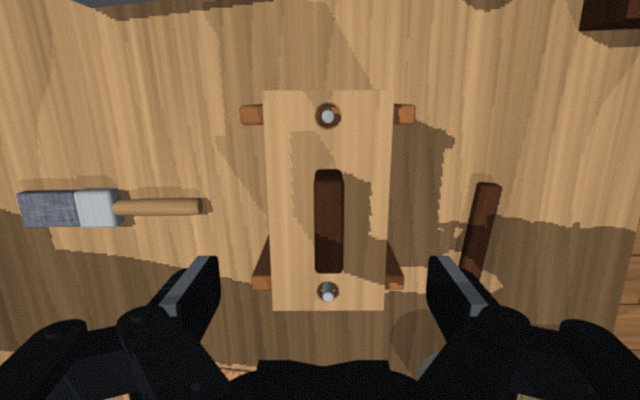

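The wrist view shows the keeper with its grip at pixels (315–343, 170–272) and the pegs at (328,117) and (328,292).

```bash
python3 - <<'E'
from bench import r
from h import *
c=r.get_calibration("wrist")
print(at_z(c,[[328,117],[328,292]],.155).round(4).tolist())
print(at_z(c,[[316,170],[342,170],[316,271],[343,271]],.185).round(4).tolist())
print(at_z(c,[[264,91],[391,91],[273,310],[384,310]],.147).round(4).tolist())
E
```

```text
[[0.5951, 0.0996, 0.155], [0.5923, -0.0236, 0.155]]
[[0.5873, 0.0722, 0.185], [0.602, 0.0718, 0.185], [0.5853, 0.0092, 0.185], [0.6018, 0.0088, 0.185]]
[[0.5551, 0.1163, 0.147], [0.6355, 0.1141, 0.147], [0.5502, -0.0426, 0.147], [0.6344, -0.0448, 0.147]]
```

Request:
servo_tool --pt "0.2 -0.4 -2.5 0 0 0 0" --pt "0.2 -0.4 -5 0 0 0 0" --pt "0.2 -0.4 -7 0 0 0 0" --pt "0.2 -0.4 -8 0 0 0 0" --pt "0.2 -0.4 -8 0 0 0 0.5" --pt "0.2 -0.4 -8 0 0 0 1" --pt "0.2 -0.4 -8 0 0 0 1" --pt "0.2 -0.4 -8 0 0 0 1" --pt "0.2 -0.4 -8 0 0 0 1" --pt "0.2 -0.4 -8 0 0 0 1" --newtons 50

```text
time_s: 3.17
eef_pos: [0.5938, 0.0365, 0.1738]
eef_rot: [-0.0, 0.717, 0.697, 0.001]
ft_force: [0.4, -0.9, 3.2]
finger_gap: 0.0172
```

Request:
servo_tool --pt "0 0 0 0 0 0 1" --pt "0 0 1 0 0 0 1" --pt "0 0 2 0 0 0 1" --pt "0 0 3 0 0 0 1" --pt "0 0 4 0 0 0 1" --pt "0 0 5 0 0 0 1" --pt "0 0 6 0 0 0 1" --pt "0 0 7 0 0 0 1" --pt "0 0 7 0 0 0 1" --pt "0 0 7 0 0 0 1"

```text
time_s: 4.0
eef_pos: [0.5939, 0.0365, 0.2442]
eef_rot: [0.0, 0.717, 0.697, 0.001]
ft_force: [0.5, -0.2, -1.8]
finger_gap: 0.0173
```

```bash
python3 snap.py scene s2; python3 snap.py wrist w2; python3 - <<'E'
import cv2,numpy as np
a=cv2.resize(cv2.imread("pics/s2.png")[150:300,240:400],None,fx=2.5,fy=2.5,interpolation=cv2.INTER_CUBIC)
b=cv2.resize(cv2.imread("pics/w2.png"),(400,250)); c=np.zeros((375,800,3),np.uint8); c[:,:400]=a; c[:250,400:]=b; cv2.imwrite("pics/c2.png",c)
E
```

```text
4.0 [0.5939 0.0365 0.2442] [2.000e-04 7.174e-01 6.967e-01 1.200e-03] {'fx': 503.1101303100518, 'fy': 503.1101303100518, 'cx': 331.59570658977935, 'cy': 198.80321055135687, 'k1': -0.055324894510474204, 'eye': array([1.18347433, 0.20190647, 1.19638275]), 'orientation': array([-0.17792485,  0.57295516,  0.76738023, -0.22625806])}
4.05 [0.5937 0.0365 0.2436] [-1.000e-04  7.173e-01  6.967e-01  8.000e-04] {'fx': 347.8980505295151, 'fy': 347.8980505295151, 'cx': 322.9127630127671, 'cy': 198.2114539133443, 'k1': 0.026947958495964406, 'eye': array([0.59436444, 0.10701213, 0.36892336]), 'orientation': array([ 0.13947312,  0.99013105, -0.0136373 , -0.00133441])}
```

View pics/c2.png

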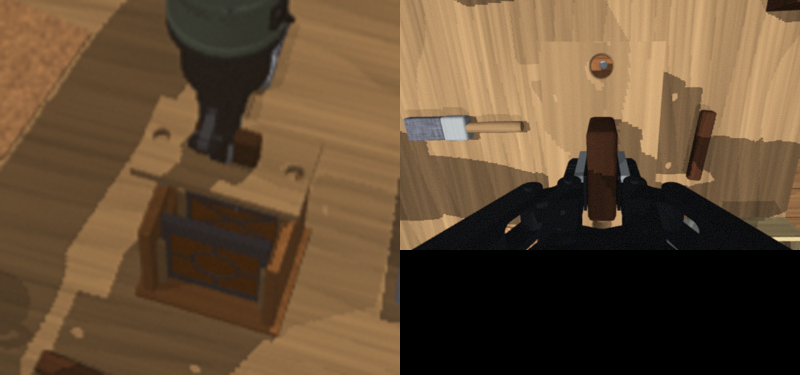

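Request:
servo_tool --pt "-1.4 -3 0 0 0 -1 1" --pt "-2.8 -6 0 0 0 -2 1" --pt "-4.2 -9 0 0 0 -3 1" --pt "-5.6 -12 0 0 0 -4 1" --pt "-7 -15 0 0 0 -5 1" --pt "-8.4 -18 0 0 0 -6 1" --pt "-9.8 -21 0 0 0 -7 1" --pt "-11.2 -24 0 0 0 -8 1" --pt "-12.6 -27 0 0 0 -9 1" --pt "-14 -30 0 0 0 -9 1" --pt "-15.4 -33 0 0 0 -9 1" --pt "-16.5 -35 0 0 0 -9 1"

```text
time_s: 5.1
eef_pos: [0.4268, -0.3163, 0.2428]
eef_rot: [-0.0, 0.77, 0.637, 0.0]
ft_force: [0.8, -0.2, -1.7]
finger_gap: 0.0172
```

Request:
servo_tool --pt "-0.4 -0.8 -2 0 0 0 1" --pt "-0.4 -0.8 -4.5 0 0 0 1" --pt "-0.4 -0.8 -7 0 0 0 1" --pt "-0.4 -0.8 -9.5 0 0 0 1" --pt "-0.4 -0.8 -12 0 0 0 1" --pt "-0.4 -0.8 -14.5 0 0 0 1" --pt "-0.4 -0.8 -16.5 0 0 0 1" --pt "-0.4 -0.8 -18 0 0 0 1" --pt "-0.4 -0.8 -18.5 0 0 0 1" --pt "-0.4 -0.8 -18.5 0 0 0 1"

```text
time_s: 5.93
eef_pos: [0.4224, -0.3238, 0.0567]
eef_rot: [-0.001, 0.77, 0.638, -0.0]
ft_force: [-0.8, 0.5, -1.1]
finger_gap: 0.017
```

Request:
servo_tool --pt "0 0 -0.3 0 0 0 1" --pt "0 0 -0.6 0 0 0 1" --pt "0 0 -0.9 0 0 0 1" --pt "0 0 -1.2 0 0 0 1" --pt "0 0 -1.4 0 0 0 1" --pt "0 0 -1.4 0 0 0 1"

```text
time_s: 6.43
eef_pos: [0.4224, -0.3239, 0.0428]
eef_rot: [-0.001, 0.77, 0.638, -0.0]
ft_force: [-0.2, -0.4, 0.6]
finger_gap: 0.0173
```

Request:
servo_tool --pt "0 0 0 0 0 0 0.4" --pt "0 0 0 0 0 0 0.4" --pt "0 0 0 0 0 0 0.4" --pt "0 0 0 0 0 0 0.4" --pt "0 0 2 0 0 0 0.4" --pt "0 0 5 0 0 0 0.4" --pt "0 0 8 0 0 0 0.4" --pt "0 0 12 0 0 0 0.4" --pt "0 0 16 0 0 0 0.4" --pt "0 0 20 0 0 0 0.4" --pt "0 0 20 0 0 0 0.4"

```text
time_s: 7.35
eef_pos: [0.424, -0.3247, 0.2494]
eef_rot: [0.003, 0.771, 0.637, 0.001]
ft_force: [0.8, 0.2, 1.1]
finger_gap: 0.0511
```

```bash
python3 snap.py top t3; python3 snap.py scene s3; python3 - <<'E'
import cv2,numpy as np
a=cv2.resize(cv2.imread("pics/t3.png")[120:320,260:510],(400,320),interpolation=cv2.INTER_CUBIC)
b=cv2.resize(cv2.imread("pics/s3.png")[190:295,280:385],(400,400),interpolation=cv2.INTER_CUBIC); c=np.zeros((400,800,3),np.uint8); c[:320,:400]=a; c[:,400:]=b; cv2.imwrite("pics/c3.png",c)
E
```

```text
7.35 [ 0.424  -0.3247  0.2494] [0.003  0.7705 0.6374 0.001 ] {'fx': 446.4337910496379, 'fy': 446.4337910496379, 'cx': 321.09612731759717, 'cy': 206.57043367491784, 'k1': -0.03104403189321129, 'eye': array([0.25853663, 0.01815613, 1.16208702]), 'orientation': array([ 0.07520555, -0.68583929,  0.71977253, -0.07678602])}
7.4 [ 0.4233 -0.3245  0.2461] [1.500e-03 7.705e-01 6.374e-01 5.000e-04] {'fx': 503.1101303100518, 'fy': 503.1101303100518, 'cx': 331.59570658977935, 'cy': 198.80321055135687, 'k1': -0.055324894510474204, 'eye': array([1.18347433, 0.20190647, 1.19638275]), 'orientation': array([-0.17792485,  0.57295516,  0.76738023, -0.22625806])}
```

View pics/c3.png

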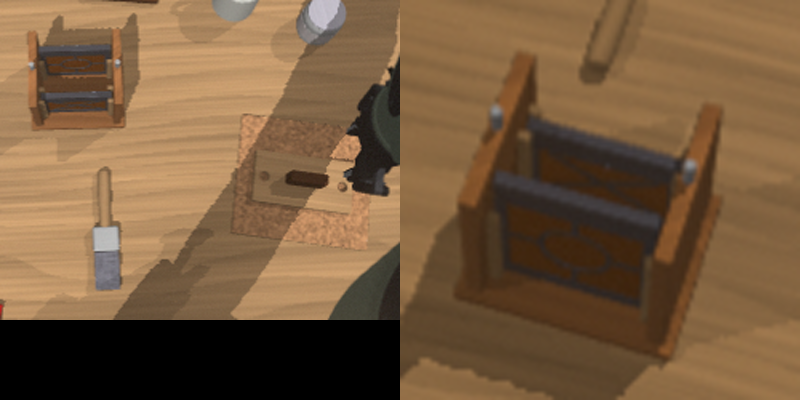

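Request:
servo_tool --pt "1.7 3 0 0 0 1 0.4" --pt "3.4 6 0 0 0 2 0.4" --pt "5.1 9 0 0 0 3 0.4" --pt "6.8 12 0 0 0 4 0.4" --pt "8.5 15 0 0 0 5 0.4" --pt "10.2 18 0 0 0 6 0.4" --pt "11.9 21 0 0 0 7 0.4" --pt "13.6 24 0 0 0 8 0.4" --pt "15.3 27 0 0 0 9 0.4" --pt "17 30 0 0 0 9 0.4" --pt "18.7 33 0 0 0 9 0.4" --pt "20.2 36 0 0 0 9 0.4"

```text
time_s: 8.45
eef_pos: [0.6249, 0.0374, 0.2424]
eef_rot: [-0.001, 0.718, 0.696, -0.001]
ft_force: [-0.5, -0.2, 0.1]
finger_gap: 0.0516
```

Request:
servo_tool --pt "0 0.2 0 0 0 0 0.4" --pt "0 0.2 0 0 0 0 0.4" --pt "0 0.2 0 0 0 0 0.4"

```text
time_s: 8.7
eef_pos: [0.6244, 0.0388, 0.2411]
eef_rot: [-0.001, 0.718, 0.696, -0.002]
ft_force: [-0.5, -0.5, -0.2]
finger_gap: 0.0512
```

```bash
python3 snap.py wrist w4; python3 snap.py top t4
```

```text
8.7 [0.6244 0.0388 0.2411] [-0.0009  0.7181  0.696  -0.0019] {'fx': 347.8980505295151, 'fy': 347.8980505295151, 'cx': 322.9127630127671, 'cy': 198.2114539133443, 'k1': 0.026947958495964406, 'eye': array([0.62591563, 0.10967336, 0.36630144]), 'orientation': array([ 0.14074237,  0.98993458, -0.01432274, -0.00399583])}
8.75 [0.6245 0.0382 0.2416] [-7.000e-04  7.184e-01  6.956e-01 -1.700e-03] {'fx': 446.4337910496379, 'fy': 446.4337910496379, 'cx': 321.09612731759717, 'cy': 206.57043367491784, 'k1': -0.03104403189321129, 'eye': array([0.25853663, 0.01815613, 1.16208702]), 'orientation': array([ 0.07520555, -0.68583929,  0.71977253, -0.07678602])}
```

View pics/w4.png

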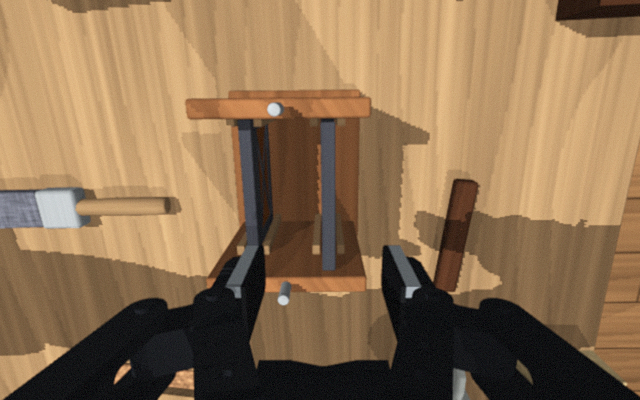

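View pics/t4.png

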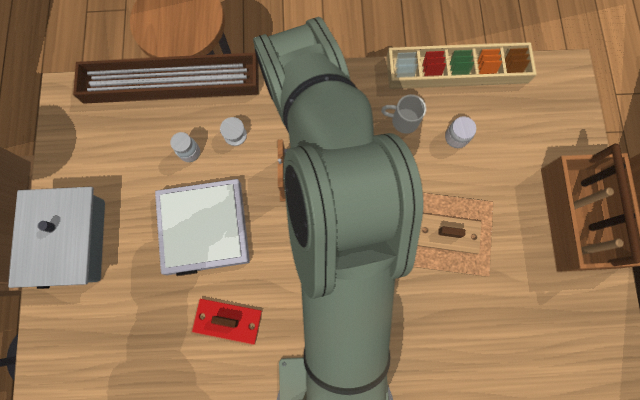

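The wrist view shows the top edge of the right-hand (far) panel running from (320–335,119) to (323–336,270). The keeper lies on the mat at top (452,232).

```bash
python3 - <<'E'
from bench import r
from h import *
c=r.get_calibration("wrist")
for z in(.13,.095):print(at_z(c,[[320,119],[335,119],[323,270],[335.5,270]],z).round(4).tolist())
print(at_z(c,[[238,120],[253,120],[246,247],[257,247]],.095).round(4).tolist())
print(at_z(c,[[274,109],[285,299]],.155).round(4).tolist())
ct=r.get_calibration("top"); print(at_z(ct,[[452,232]],.054).round(3),at_z(ct,[[419,249],[421.5,218],[480,222],[480,252]],.016).round(3).tolist())
s=r.get_state(); print(s['q'].round(3),s['eef_pos'])
for q in ["tall_pane","short_pane"]: print(q,[(round(d['score'],2),d['position'].round(3) if hasattr(d['position'],'round') else d['position']) for d in r.recognise(q,"wrist")])
E
```

```text
[[0.623, 0.0949, 0.13], [0.633, 0.0946, 0.13], [0.6216, -0.0163, 0.13], [0.631, -0.0166, 0.13]]
[[0.6226, 0.0929, 0.095], [0.634, 0.0925, 0.095], [0.6209, -0.0348, 0.095], [0.6317, -0.0351, 0.095]]
[[0.56, 0.094, 0.095], [0.5714, 0.0936, 0.095], [0.5563, -0.0112, 0.095], [0.5656, -0.0115, 0.095]]
[[0.5964, 0.1029, 0.155], [0.5951, -0.0245, 0.155]]
[[ 0.419 -0.316  0.054]] [[0.385, -0.237, 0.016], [0.466, -0.251, 0.016], [0.448, -0.404, 0.016], [0.369, -0.394, 0.016]]
[ 0.02   0.808 -0.3    1.28   0.244  1.092 -0.337] [0.62462192 0.03795179 0.24201761]
tall_pane [(0.95, [0.6298, 0.0406, 0.1251]), (0.3, [0.7587, -0.0336, 0.016])]
short_pane [(0.88, [0.5689, 0.0423, 0.0937])]
```

Request:
servo_tool --pt "0.3 0.1 -2 0 0 0.5 0.4" --pt "0.3 0.1 -5 0 0 0.5 0.4" --pt "0.3 0.1 -8 0 0 0.5 0.4" --pt "0.3 0.1 -10 0 0 0.5 0.4" --pt "0.3 0.1 -11.5 0 0 0.5 0.4" --pt "0.3 0.1 -12.4 0 0 0.5 0.4" --pt "0.3 0.1 -12.4 0 0 0.5 0.4" --pt "0.3 0.1 -12.4 0 0 0.5 0.4"

```text
time_s: 9.57
eef_pos: [0.6279, 0.0389, 0.1189]
eef_rot: [-0.0, 0.716, 0.698, -0.001]
ft_force: [0.0, 0.0, 0.3]
finger_gap: 0.0514
```

Request:
servo_tool --pt "0 0 0 0 0 0 0.7" --pt "0 0 0 0 0 0 1" --pt "0 0 0 0 0 0 1" --pt "0 0 0 0 0 0 1" --pt "0 0 0 0 0 0 1" --pt "0 0 0 0 0 0 1" --pt "0 0 0 0 0 0 1" --newtons 60

```text
time_s: 10.15
eef_pos: [0.6282, 0.0389, 0.1198]
eef_rot: [0.0, 0.716, 0.698, -0.001]
ft_force: [-0.5, -0.8, 7.6]
finger_gap: 0.0093
```

Request:
servo_tool --pt "0 0 0.5 0 0 0 1" --pt "0 0 1.5 0 0 0 1" --pt "0 0 2.5 0 0 0 1" --pt "0 0 4 0 0 0 1" --pt "0 0 5.5 0 0 0 1" --pt "0 0 7 0 0 0 1" --pt "0 0 8.5 0 0 0 1" --pt "0 0 10 0 0 0 1" --pt "0 0 12 0 0 0 1" --pt "0 0 14 0 0 0 1" --pt "0 0 16 0 0 0 1" --pt "0 0 18 0 0 0 1"

```text
time_s: 11.15
eef_pos: [0.6279, 0.0389, 0.3019]
eef_rot: [0.0, 0.716, 0.698, -0.0]
ft_force: [0.9, 0.5, -2.0]
finger_gap: 0.0093
```

Request:
servo_tool --pt "0 0 1.5 0 0 0 1" --pt "0 0 2 0 0 0 1" --pt "0 0 2 0 0 0 1"

```text
time_s: 11.4
eef_pos: [0.6281, 0.039, 0.3235]
eef_rot: [0.001, 0.716, 0.698, 0.001]
ft_force: [-0.3, 1.0, -3.2]
finger_gap: 0.0085
```

```bash
python3 snap.py scene s5; python3 snap.py wrist w5; python3 - <<'E'
import cv2,numpy as np
from bench import r
s=r.get_state(); print(s['q'].round(3),s['finger_gap'])
a=cv2.resize(cv2.imread("pics/s5.png")[130:300,240:410],(400,400),interpolation=cv2.INTER_CUBIC)
b=cv2.resize(cv2.imread("pics/w5.png"),(400,250)); c=np.zeros((400,800,3),np.uint8); c[:,:400]=a; c[:250,400:]=b; cv2.imwrite("pics/c5.png",c)
E
```

```text
11.4 [0.6281 0.039  0.3235] [9.000e-04 7.156e-01 6.985e-01 7.000e-04] {'fx': 503.1101303100518, 'fy': 503.1101303100518, 'cx': 331.59570658977935, 'cy': 198.80321055135687, 'k1': -0.055324894510474204, 'eye': array([1.18347433, 0.20190647, 1.19638275]), 'orientation': array([-0.17792485,  0.57295516,  0.76738023, -0.22625806])}
11.45 [0.6278 0.0389 0.3221] [ 3.000e-04  7.156e-01  6.985e-01 -1.000e-04] {'fx': 347.8980505295151, 'fy': 347.8980505295151, 'cx': 322.9127630127671, 'cy': 198.2114539133443, 'k1': 0.026947958495964406, 'eye': array([0.62825611, 0.10967018, 0.44726686]), 'orientation': array([ 0.14034832,  0.99003825, -0.01117177, -0.00134295])}
[ 0.016  0.748 -0.312  1.122  0.219  1.304 -0.299] 0.008994258047413543
```

View pics/c5.png

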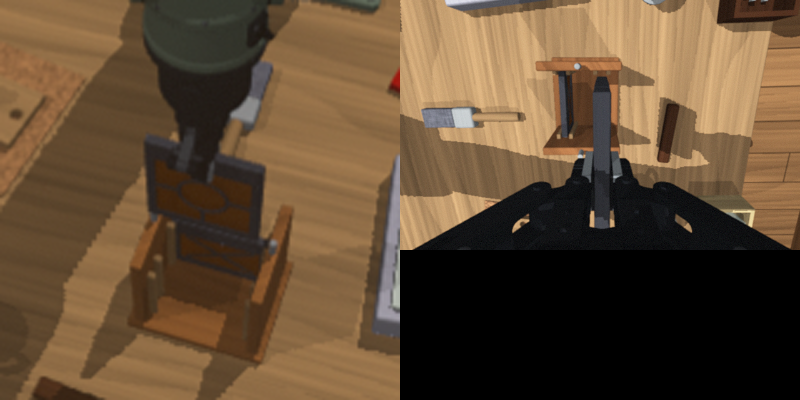

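The panel is out and hangs upright. Before choosing the lean direction I'll fit a simple kinematic model to the recorded poses and check reach for the 45° lean.

```bash
cat > kin.py <<'E'
from h import *
from bench import r
from scipy.optimize import least_squares
D=[([1.2342751,0.70707132,-0.02761633,1.48497427,0.02203795,0.95088039,-0.0755109],[0.1670026,-0.54997611,0.24785148]),
([0.02,0.808,-0.3,1.28,0.244,1.092,-0.337],[0.6246,0.03795,0.2420])]
s=r.get_state(); D.append((s['q'],s['eef_pos'])); rot=Rq(s['eef_rot'])
def fk(q,p,S):
    d,L1,L2,L3,a1,a2=p
    A=R.from_euler('z',S[0]*q[0]); B=A*R.from_euler('y',q[1])*R.from_euler('z',S[1]*q[2]); C=B*R.from_euler('y',q[3])*R.from_euler('z',S[2]*q[4]); E=C*R.from_euler('y',q[5])*R.from_euler('z',S[3]*q[6])
    pos=np.array([0,0,d])+B.apply([a1,0,L1])+C.apply([a2,0,L2])+E.apply([0,0,L3]); return pos,E
def fit():
  best=None
  import itertools
  for S in itertools.product([-1,1],repeat=4):
    f=lambda p:np.r_[np.concatenate([fk(q,p,S)[0]-e for q,e in D]),.02*(p-[.3,.4,.4,.25,0,0])*.05]
    o=least_squares(f,[.3,.4,.4,.25,0,0])
    zt=fk(s['q'],o.x,S)[1].as_matrix()[:,2]
    Q=(fk(s['q'],o.x,S)[1]*R.from_euler('z',0)).inv()*rot
    c=np.abs(np.concatenate([fk(q,o.x,S)[0]-e for q,e in D])).max()
    if best is None or c<best[0]: best=(c,S,o.x,zt,Q.as_rotvec(degrees=True))
  return best
if __name__=="__main__":
    b=fit(); print(b)
    c,S,p,_,_=b
    lo=np.array([-2.71,-.32,-1.57,0,-1.46,0,-2.83]); hi=np.array([2.71,2.16,1.52,2.45,4.6,2.02,2.83])
    mid=np.array([.467,.318,.205]); ur=np.array([.826,.563,0]); ut=np.array([-.563,.826,0])
    for name,h in [("fwd",ur),("back",-ur),("left",ut),("right",-ut)]:
      for th in (35,45):
        t=np.radians(th); z=np.sin(t)*h+np.array([0,0,-np.cos(t)]); tgt=mid-.049*z
        res=[]
        for k in range(6):
          q0=np.clip(s['q']+np.random.default_rng(k).normal(0,.3*(k>0),7),lo+.01,hi-.01)
          o=least_squares(lambda q:np.r_[10*(fk(q,p,S)[0]-tgt),fk(q,p,S)[1].as_matrix()[:,2]-z,.001*(q-s['q'])],q0,bounds=(lo,hi))
          P,E=fk(o.x,p,S); res.append((max(np.abs(P-tgt).max(),np.abs(E.as_matrix()[:,2]-z).max()),o.x.round(2).tolist()))
        print(name,th,min(res))
E
python3 kin.py
```

```text
(np.float64(0.021665538329321554), (-1, 1, 1, -1), array([15.75489415,  0.92218057,  0.26698543, 16.36615903, -0.37387519,
       -0.08915403]), array([-9.40474446e-04,  7.49480366e-04, -9.99999277e-01]), array([ 4.09880471e-02, -7.74837199e-02,  5.66736924e+01]))
fwd 35 (np.float64(0.39576665858928534), [2.55, 1.28, -0.01, 0.0, 0.0, 1.95, -0.29])
fwd 45 (np.float64(0.5061808735208108), [2.54, 1.29, 0.0, 0.0, -0.0, 1.95, -0.32])
back 35 (np.float64(0.45567974767658836), [-0.58, 1.21, -0.05, 0.0, 0.05, 1.95, -0.3])
back 45 (np.float64(0.5660498230948271), [-0.6, 1.22, 0.0, 0.0, -0.0, 1.95, -0.31])
left 35 (np.float64(0.40700509398953366), [0.96, 1.24, -0.02, 0.0, 0.06, 1.95, -0.3])
left 45 (np.float64(0.5168637327540879), [0.96, 1.25, 0.01, 0.0, 0.03, 1.95, -0.3])
right 35 (np.float64(0.44447257429283166), [-2.11, 1.24, -0.09, 0.0, 0.05, 1.95, -0.35])
right 45 (np.float64(0.5553158683821784), [-2.12, 1.25, -0.1, 0.0, 0.06, 1.95, -0.3])
```

Request:
servo_tool --pt "-1 2.5 0 0 0 2.5 1" --pt "-2.3 5 0 0 0 5 1" --pt "-3.8 7.5 0 0 0 7.5 1" --pt "-5.3 10 0 0 0 10 1" --pt "-6.8 12.5 0 0 0 13 1" --pt "-8.3 15 0 0 0 16 1" --pt "-9.8 17.5 0 0 0 19 1" --pt "-11.3 20 0 0 0 22 1" --pt "-13 22.5 0 0 0 25 1" --pt "-14.5 25 0 0 0 28 1" --pt "-16 27 0 0 0 30 1" --pt "-16 27 0 0 0 30 1" --newtons 80

```text
time_s: 12.5
eef_pos: [0.4641, 0.3129, 0.3205]
eef_rot: [-0.002, 0.507, 0.862, -0.001]
ft_force: [-0.8, 0.2, -2.6]
finger_gap: 0.0086
```

```bash
python3 - <<'E'
from bench import r
s=r.get_state(); print(s['q'].round(4).tolist(),s['eef_pos'].round(4).tolist(),s['eef_rot'].round(4).tolist(),s['finger_gap'])
E
```

```text
[-0.4214, 0.6351, -0.4521, 1.4051, 0.2828, 1.168, -0.4002] [0.4641, 0.3129, 0.3205] [-0.0015, 0.5068, 0.8621, -0.0007] 0.008605347579865363
```

Request:
servo_tool --pt "0 0 0 2.3 -4.1 0 1" --pt "0 0 0 4.6 -8.2 0 1" --pt "0 0 0 6.8 -12.3 0 1" --pt "0 0 0 6.8 -12.3 0 1"

```text
time_s: 12.83
eef_pos: [0.4626, 0.3121, 0.32]
eef_rot: [0.062, 0.502, 0.856, 0.106]
ft_force: [-0.5, -0.7, -2.6]
finger_gap: 0.0085
```

```bash
python3 - <<'E'
s=open('kin.py').read()
s=s.replace("D.append((s['q'],s['eef_pos']))","D+=[([0.016,0.748,-0.312,1.122,0.219,1.304,-0.299],[.6278,.0389,.3221]),([-0.4214,0.6351,-0.4521,1.4051,0.2828,1.168,-0.4002],[0.4641,0.3129,0.3205])]; D.append((s['q'],s['eef_pos']))")
s=s.replace("d,L1,L2,L3,a1,a2=p","d,L1,L2,L3,a1,a2,b1,b2=p").replace("[a1,0,L1]","[a1,b1,L1]").replace("[a2,0,L2]","[a2,b2,L2]").replace(".25,0,0]",".25,0,0,0,0]").replace(".02*(p",".1*(p")
open('kin.py','w').write(s)
E
python3 kin.py; python3 -c "
from bench import r
s=r.get_state(); print(s['q'].round(4).tolist(),s['eef_pos'].round(4).tolist(),s['eef_rot'].round(4).tolist(),s['finger_gap'])"
```

```text
(np.float64(0.0014899948590491041), (-1, -1, -1, 1), array([ 0.2998874 ,  0.52185055,  0.28908758,  0.28553925, -0.00501798,
       -0.00390579, -0.02647118, -0.00488735]), array([ 0.21176758,  0.1192373 , -0.97001905]), array([1.28292191e-14, 0.00000000e+00, 1.48166928e+02]))
fwd 35 (np.float64(0.0001044176556577181), [-0.12, 0.67, -0.95, 2.23, 1.9, 0.67, -0.51])
fwd 45 (np.float64(0.00013625164925890054), [-0.1, 0.79, -1.1, 2.43, 2.21, 1.03, -0.51])
back 35 (np.float64(0.0001078967636215511), [-0.59, 1.13, -0.25, 0.61, 0.15, 2.02, -0.51])
back 45 (np.float64(0.10492106328083328), [-0.65, 1.16, 0.07, 0.59, -0.07, 2.02, -0.51])
left 35 (np.float64(0.00010222770958245864), [-0.02, 0.86, -0.66, 1.47, -0.15, 1.0, -0.51])
left 45 (np.float64(0.00013416532137477954), [0.07, 0.94, -0.72, 1.44, -0.24, 1.04, -0.51])
right 35 (np.float64(0.00010224843361106295), [-0.87, 0.81, -0.21, 1.48, 0.73, 1.27, -0.51])
right 45 (np.float64(0.00013421419405379442), [-0.97, 0.88, -0.15, 1.46, 0.81, 1.37, -0.51])
[-0.4257, 0.5189, -0.418, 1.6783, 0.3825, 0.7754, -0.5076] [0.4626, 0.3121, 0.32] [0.0616, 0.5024, 0.8559, 0.1058] 0.008493450758372713
```

```bash
cat >> kin.py <<'E'
    off=R.from_rotvec(b[4],degrees=True)
    for name,h in [("left",ut),("right",-ut)]:
      for sg in (1,-1):
        t=np.radians(45); z=np.sin(t)*h+np.array([0,0,-np.cos(t)]); tgt=mid-.049*z
        y=sg*(np.cos(t)*h+np.array([0,0,np.sin(t)])); x=np.cross(y,z); RT=R.from_matrix(np.c_[x,y,z])
        best=None
        for k in range(8):
          q0=np.clip(s['q']+np.random.default_rng(k).normal(0,.4*(k>0),7),lo+.01,hi-.01)
          f=lambda q:np.r_[10*(fk(q,p,S)[0]-tgt),((fk(q,p,S)[1]*off).inv()*RT).as_rotvec(),.001*(q-s['q'])]
          o=least_squares(f,q0,bounds=(lo,hi)); e=np.abs(f(o.x)[:6]).max()
          if best is None or e<best[0]: best=(e,o.x.round(2).tolist(),(R.identity()*RT*rot.inv()).as_rotvec(degrees=True).round(1))
        print(name,sg,best,tgt.round(3))
E
python3 kin.py | tail -4
```

```text
left 1 (np.float64(1.7632595794575159e-06), [0.26, 1.18, -1.4, 1.45, 0.42, 1.11, -2.27], array([33.8, -8. , 92.5])) [0.487 0.289 0.24 ]
left -1 (np.float64(6.355405227989898e-07), [-0.03, 0.9, -0.49, 1.44, -0.43, 1.09, 0.1], array([ 14.7,  62.7, -76.7])) [0.487 0.289 0.24 ]
right 1 (np.float64(1.6950631033176064e-06), [-1.24, 0.93, 0.44, 1.45, 0.43, 1.12, 1.12], array([ -7.8, -33. , -82.7])) [0.447 0.347 0.24 ]
right -1 (np.float64(1.4349360115686345e-06), [-0.87, 0.89, -0.36, 1.46, 0.91, 1.48, -1.61], array([-64.1,  15.1,  85.7])) [0.447 0.347 0.24 ]
```

Request:
servo_tool --pt "0.2 -0.2 0 0.95 4.1 -5 1" --pt "0.4 -0.4 0 1.9 8.1 -10 1" --pt "0.6 -0.6 0 2.9 12.2 -14.9 1" --pt "0.8 -0.8 0 3.8 16.3 -19.9 1" --pt "1 -1 0 4.8 20.4 -24.9 1" --pt "1.2 -1.2 0 5.7 24.4 -29.9 1" --pt "1.4 -1.4 0 6.7 28.5 -34.9 1" --pt "1.6 -1.6 0 7.6 32.6 -39.8 1" --pt "1.8 -1.8 0 8.6 36.6 -44.8 1" --pt "2 -2 0 9.5 40.7 -49.8 1" --pt "2.2 -2.2 0 10.5 44.8 -54.8 1" --pt "2.4 -2.3 0 11.4 48.8 -59.8 1"

```text
time_s: 13.83
eef_pos: [0.4871, 0.2886, 0.3195]
eef_rot: [-0.286, 0.851, 0.435, -0.068]
ft_force: [-0.7, 0.1, -3.1]
finger_gap: 0.0088
```

```bash
cat > fin.py <<'E'
from bench import r
from h import *
s=r.get_state(); rot=Rq(s['eef_rot']); M=rot.as_matrix(); z=M[:,2]
h=np.array([-.563,.826,0]); t=np.pi/4; zt=np.sin(t)*h+np.array([0,0,-np.cos(t)]); y=-(np.cos(t)*h+np.array([0,0,np.sin(t)])); x=np.cross(y,zt)
RT=R.from_matrix(np.c_[x,y,zt])
print(s['time_s'],s['q'].round(3),s['eef_pos'].round(4),"lean",np.degrees(np.arccos(-z[2])),"mid",(s['eef_pos']+.049*z).round(4),"gap",s['finger_gap'],"vel",abs(s['joint_vel']).max())
print("turn left",(RT*rot.inv()).as_rotvec(degrees=True).round(1),"shift cm",(100*(np.array([.467,.318,.205])-.049*zt-s['eef_pos'])).round(2))
E
python3 fin.py
```

```text
13.8333 [-0.145  0.772 -0.392  1.28  -0.318  1.303 -0.969] [0.4871 0.2886 0.3195] lean 34.231220762219884 mid [0.4692 0.3096 0.279 ] gap 0.008787060661181538 vel 0.6421001659910478
turn left [  3.2  13.5 -16.7] shift cm [-0.06  0.08 -7.99]
```

Request:
servo_tool --pt "0 0.1 -0.5 0.8 3.4 -4.2 1" --pt "0 0.1 -1.5 1.6 6.8 -8.4 1" --pt "0 0.1 -3 2.4 10.1 -12.5 1" --pt "0 0.1 -4.5 3.2 13.5 -16.7 1" --pt "0 0.1 -6 3.2 13.5 -16.7 1" --pt "0 0.1 -7 3.2 13.5 -16.7 1" --pt "0 0.1 -7.7 3.2 13.5 -16.7 1" --pt "0 0.1 -8 3.2 13.5 -16.7 1" --pt "0 0.1 -8 3.2 13.5 -16.7 1" --pt "0 0.1 -8 3.2 13.5 -16.7 1" --pt "0 0.1 -8 3.2 13.5 -16.7 1"

```text
time_s: 14.75
eef_pos: [0.4872, 0.2899, 0.2403]
eef_rot: [-0.366, 0.883, 0.273, -0.113]
ft_force: [0.4, 0.4, -3.6]
finger_gap: 0.0085
```

```bash
python3 fin.py; python3 snap.py scene s6; python3 snap.py top t6; python3 - <<'E'
import cv2,numpy as np
a=cv2.resize(cv2.imread("pics/s6.png")[110:310,360:540],(400,444),interpolation=cv2.INTER_CUBIC)
b=cv2.resize(cv2.imread("pics/t6.png"),(400,250)); c=np.zeros((444,800,3),np.uint8); c[:,:400]=a; c[:250,400:]=b; cv2.imwrite("pics/c6.png",c)
E
```

```text
14.75 [-0.065  0.901 -0.392  1.43  -0.504  1.124 -1.037] [0.4872 0.2899 0.2403] lean 44.99042436970988 mid [0.4677 0.3185 0.2056] gap 0.00852323059817287 vel 0.004920776382375799
turn left [ 0.  0. -0.] shift cm [-0.07 -0.05 -0.06]
14.75 [0.4872 0.2899 0.2403] [-0.3656  0.8828  0.2727 -0.1128] {'fx': 503.1101303100518, 'fy': 503.1101303100518, 'cx': 331.59570658977935, 'cy': 198.80321055135687, 'k1': -0.055324894510474204, 'eye': array([1.18347433, 0.20190647, 1.19638275]), 'orientation': array([-0.17792485,  0.57295516,  0.76738023, -0.22625806])}
14.8 [0.4872 0.2898 0.2402] [-0.3656  0.8828  0.2726 -0.1128] {'fx': 446.4337910496379, 'fy': 446.4337910496379, 'cx': 321.09612731759717, 'cy': 206.57043367491784, 'k1': -0.03104403189321129, 'eye': array([0.25853663, 0.01815613, 1.16208702]), 'orientation': array([ 0.07520555, -0.68583929,  0.71977253, -0.07678602])}
```

View pics/c6.png

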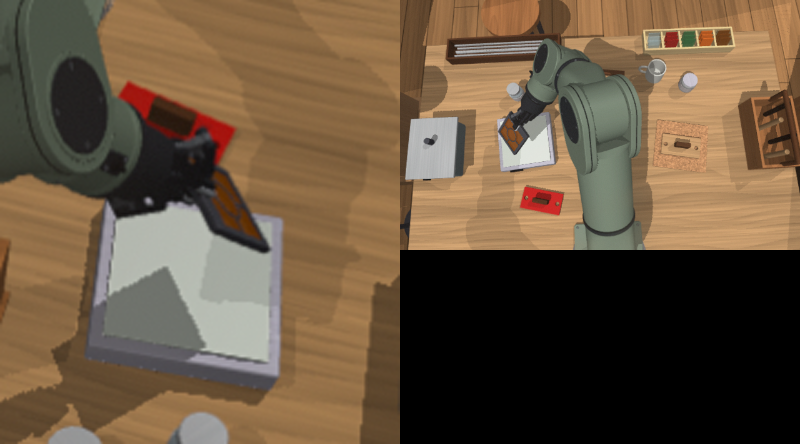

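```bash
python3 - <<'E'
from bench import r
from h import *
s=r.get_state(); M=Rq(s['eef_rot']).as_matrix(); o=s['eef_pos']
out=[]
for n,f,cr in [("scene","s6",(110,310,340,540)),("top","t6",(110,310,120,320))]:
    c=r.get_calibration(n); im=cv2.imread(f"pics/{f}.png")
    P=[o+M[:,0]*a+M[:,1]*b+M[:,2]*h for b in(.005,-.005) for a,h in((-.055,-.011),(.055,-.011),(.055,.109),(-.055,.109))]
    q=((pix(c,P)-[cr[2],cr[0]])*2).astype(np.int32)
    im=cv2.resize(im[cr[0]:cr[1],cr[2]:cr[3]],None,fx=2,fy=2,interpolation=cv2.INTER_CUBIC)
    for k in(0,4): cv2.polylines(im,[q[k:k+4]],True,(0,255,0),1)
    out.append(im)
cv2.imwrite("pics/c7.png",np.hstack(out))
E
```

```text
(no output)
```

View pics/c7.png

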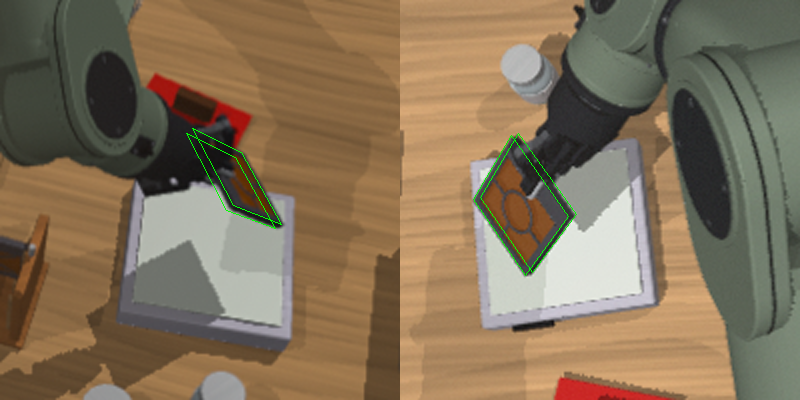

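The projected panel outline matches both views, so the panel has not slipped. The keeper is on the mat and the arm is still, so I'm handing in.

```bash
python3 fin.py; python3 -c "
from bench import r
print(r.job_done())"
```

```text
14.85 [-0.065  0.901 -0.392  1.43  -0.504  1.123 -1.037] [0.4872 0.2898 0.2401] lean 44.9899978436904 mid [0.4676 0.3184 0.2054] gap 0.008084988002823718 vel 0.003409421045500578
turn left [ 0.  0. -0.] shift cm [-0.07 -0.04 -0.04]
the job is handed in; nothing more can be done
None
```

The job is done and handed in at 14.85 s, with the tall panel still held over the light box. `job_done` gave no verdict.

- **Keeper:** I lifted the wooden board off the pegs, not its red look-alike on the bench. I laid it flat on the mat and let go. By the top camera its centre is about 6 mm from the mat's centre.
- **Tall panel:** I drew it straight up out of the far bay, gripping its top border. It is held leaning 45.0°, with its centre at about (0.468, 0.318, 0.205) m. That is within about 2 mm of the measured light box centre and 160 mm above the box top. The panel's lower edge is about 115 mm above the top.
- **Last checks:** The arm was still, and the projected panel outline matched both camera pictures, so there was no visible slip.
- **Bystanders and short panel:** I saw nothing shifted in the pictures but did not re-measure each item. The arm hid the solder spool in the last top view.
- **What did not work first time:** My first kinematic fit, used to choose the lean direction, was poor (22 mm off). After a 14° test lean the refit was good to 1.5 mm. It showed that leaning towards or away from the robot ran into joint limits, so I leaned the panel sideways.

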